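# Draw two thread spools from the gravity dispenser

### The arm

A 7-joint arm with a two-finger parallel gripper is mounted at the origin on a cart in front of the work surface, level with it; the furniture and walls round the work are solid. World frame = base frame: x ahead of the robot, y to its left, z up, the work surface at z = 0. Lengths are in m, angles in rad, forces in N, time in s.
With the tool pointing down it reaches from about 0.4 to 0.875 m from the base axis. Payload 6.5 kg.
Tool frame: the origin (TCP) lies between the finger pads; the fingertips stand 19 mm ahead of it and the grasp point (between the pads) is the TCP; z points along the fingers, y is the line along which they close (so a half turn about z gives the same grasp; the last joint's range is limited). The gripper opens to 88 mm and grips with 3 to 60 N. Pads are 18 mm wide; open, the fingers measure 123 mm over their backs; the gripper's body (75 mm by 187 mm) begins 45 mm behind the grasp point.
Start: joints at [1.184, 0.536, -0.004, 1.538, 0.003, 1.067, -0.071], TCP at [0.205, -0.617, 0.258] pointing down, gripper open.
Joint ranges: [-2.7, 2.7], [-0.37, 2.16], [-1.27, 1.26], [0.24, 2.4], [-1.31, 4.45], [0.19, 1.91], [-2.76, 2.76]. Speed limits (rad/s): [2.39, 2.39, 3.14, 3.14, 3.14, 3.14, 3.14].

### API

Orientations are given as a unit quaternion [x, y, z, w].
In Python, from cell import env gives the robot as it stands.
- The arm moves only by the tool arm_command, never from a script. Its argument "targets" is a list of rows, each an object of numbers: "hand": the finger opening in mm, from 0 to 88.1; "dx", "dy", "dz": the shift along the tool's x, y, z in units of 25 mm (1.0 is 25 mm); "spin": the turn about the tool's z in units of 10 degrees (1.0 is 10 degrees). In form: [{"hand": .., "dx": .., "dy": .., "dz": .., "spin": ..}, ...]. A call has 1 to 12 rows; each row is the pose to reach, as a shift and turn from the pose commanded when the call began, along the tool's axes at that moment; what a row does not reach only later rows make up. A row lasts 1/8 s, in which the tool goes at most 62.5 mm and 10.7 degrees, less where a joint would pass 70% of its speed; a pose out of reach is approached as far as the arm can. A call with a gripper value outside its range is refused whole. The fingers move at their own pace and stop on an object; "newtons" is the grip in N (left out, the last holds). Time passes only in rows, so rows that repeat a pose let the fingers close. It gives the time, the measured TCP pose, the force, the opening and the grip force at its end, in the units of the state.
- env.get_state(): the state, without advancing time (a new reading comes with each control period).
- env.camera(name): name is "scene" or "top" or "wrist"; returns a dict with "frame" (400x640x3 uint8, red, green, blue), "z_map" (400x640 float32, m along the optical axis (not along the pixel's ray), 0 where there is no reading), "fx", "fy", "cx", "cy" (pixels), "dist" ([k1, k2, p1, p2, k3] as OpenCV has them; the pictures are not rectified), "rvec" (rotation vector, rad) and "tvec" (3), from world to camera coordinates, as OpenCV has them; the wrist camera has in their place "tool_from_camera" (4x4, takes a point from camera to tool coordinates, whose origin is the TCP and whose axes are the flange's). Camera axes: x right, y down, z forward; pixel columns grow to the right and rows downward; lengths in m; the calibration is good to about 2 mm. A picture is of the moment at which its call begins: read the wrist's pose just before it.
- env.job_done(): hands the job in; it is judged then, once.
The state is a dict: "clock": time; "qpos": joint angles; "dq": joint speeds; "effort": joint torques, N m; "tool_pos": TCP position; "tool_rot": TCP orientation; "contact_force": force on the tool from outside, world axes, zero at the start; "moment": the same for the moment, N m; "finger_gap": finger opening in m; "gripper_force": force on a finger pad.
Only numpy, scipy, OpenCV 4.12 (cv2) and the standard library are available. Lean on these libraries where they do the work, as an engineer would, in place of code of your own. Each camera call takes 0.05 s, during which the arm holds its last target. There are 200 camera calls.

### The job

Two spools of thread are wanted for the next pair of shoes: take the red spool from the foot of the blue spool dispenser and lay it on its side in the wooden tray, then, when the stack has come down, take the cream spool that has rolled into its place and lay it on its side in the tray too. Set them down, do not drop them in; leave the black spools in the dispenser, with the first of them come to rest at its foot, ready for the next time.

Things in the scene. Friction and masses are not known exactly. Their poses are not given: they have to be found in the camera images.
- spool_red: Red thread spool, 46 mm diameter, 60 mm long, 60 g, lying at the dispenser's foot, middle 57 mm above the table. Origin: centre of one end face; z axis along the spool, its middle at +30 mm z. Ramp and front lip there are 36 mm wide, so fingers fit beside both end faces, down to 20 mm above the table. Uphill of its middle: side cheeks from 34 mm on (37 mm out, 89 mm high), column front at 70 mm.
- spool_cream: Cream thread spool, same size, mass and frame, second in the dispenser: touching the red one, 46 mm up the ramp between the cheeks, middle 68 mm above the table. When red is lifted straight up, the stack drops and cream rolls within about 1 s to red's old place (within 3 mm, axis level and parallel). The cream spool that stands upright on the table is another one, not wanted.
- spool_black: Black thread spool, same size and frame, third in the dispenser, then two more black ones above it. Middle 79 mm above the table at first, 57 mm when it has come to the foot. The dispenser (blue, fixed, 209 mm high, on a 205 x 100 mm board) is a vertical column of lying spools over a ramp that falls 14 degrees to its front, where a lip (top 52 mm above the table) stops the lowest: its foot.
- tray: Open tray of light wood, fixed, 142 mm (its x) by 182 mm (its y), 24 mm high, walls and floor 6 mm thick. Origin: centre of its underside, z up. A low rib along y (6 mm wide, top 14 mm above the table) parts it into two bays 62 mm wide, centred at x = -34 and +34 mm; a spool laid along y fits in each, its middle then 29 mm above the table.

How it is judged:
By the outcome, as a careful person would: the job done as asked, in the order asked, and still so for the second after the job is handed in, with the robot touching nothing.
It also fails if it takes over 64 s, if anything falls off the work surface, if the arm or the gripper's body presses on something with over 40 N, if the wrist force passes 120 N, or if a joint passes its speed limit or range.

## Working session

There is one attempt and no reset: what is moved stays moved. The work goes in short steps, Python scripts to look and compute and a tool call to move; the robot and the scene stay as the last step left them, time stands still between calls to the robot, and variables do not carry over. Pictures are saved under pics/ and viewed, at most 10 in all, crops included, and the job is handed in when it is done.

Besides the shell and the picture viewer there is one more tool, called after "Request:" as name(argument=value, ...) on one line, values as JSON. arm_command: Moves the arm, as the interface text tells. Its arguments: {"type":"object","properties":{"targets":{"type":"array","items":{"type":"object","properties":{"hand":{"type":"number"},"dx":{"type":"number"},"dy":{"type":"number"},"dz":{"type":"number"},"spin":{"type":"number"}}}},"newtons":{"type":"number"}},"required":["targets"]}

```bash
mkdir -p pics
cat > h.py <<'E'
import numpy as np, cv2
from cell import env
from scipy.spatial.transform import Rotation as R
def snap(n,f):
    s=env.get_state(); c=env.camera(n); cv2.imwrite(f'pics/{f}.png',c['frame'][:,:,::-1]); np.savez(f'pics/{f}.npz',pos=s['tool_pos'],rot=s['tool_rot'],**c); return c
def world(f,uv):
    c=np.load(f'pics/{f}.npz'); K=np.array([[c['fx'],0,c['cx']],[0,c['fy'],c['cy']],[0,0,1]],float)
    out=[]
    for u,v in uv:
        z=np.median([d for d in c['z_map'][v-1:v+2,u-1:u+2].ravel() if d>0] or [0])
        p=cv2.undistortPoints(np.array([[[u,v]]],float),K,c['dist'])[0,0]
        pc=np.array([p[0]*z,p[1]*z,z])
        if 'rvec' in c: w=cv2.Rodrigues(c['rvec'])[0].T@(pc-c['tvec'].ravel())
        else: w=R.from_quat(c['rot']).apply((c['tool_from_camera']@np.r_[pc,1])[:3])+c['pos']
        out.append(w)
    return np.array(out)
E
python3 - <<'E'
from h import *
print(env.get_state()); snap('top','top1'); snap('scene','sc1')
E
```

```text
{'clock': 0.0, 'qpos': array([ 1.18379413,  0.53718072, -0.00444583,  1.53887098,  0.00263538,
        1.06730964, -0.07123948]), 'dq': array([-0.00135175,  0.00112961,  0.00073573, -0.00069481, -0.00041391,
       -0.00088299,  0.00189093]), 'effort': array([-6.56421926e-04, -5.70981002e+01,  9.90750007e-01, -2.51602596e+01,
       -5.61188185e-02,  1.79990631e-02,  1.84244600e-04]), 'tool_pos': array([ 0.20475748, -0.61628515,  0.2568304 ]), 'tool_rot': array([ 9.87158465e-01,  1.59741626e-01, -2.17518773e-04, -8.54338762e-04]), 'contact_force': array([-0.72512282,  0.29427706,  0.01968525]), 'moment': array([ 0.03783116, -0.00560148,  0.00692697]), 'gripper_force': 0.0, 'finger_gap': 0.088420650380426}
```

View pics/top1.png

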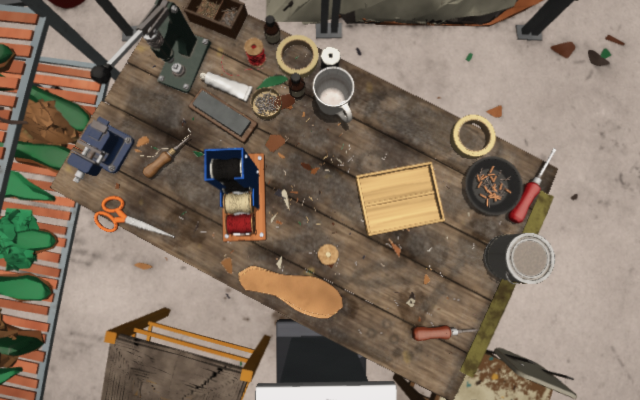

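View pics/sc1.png

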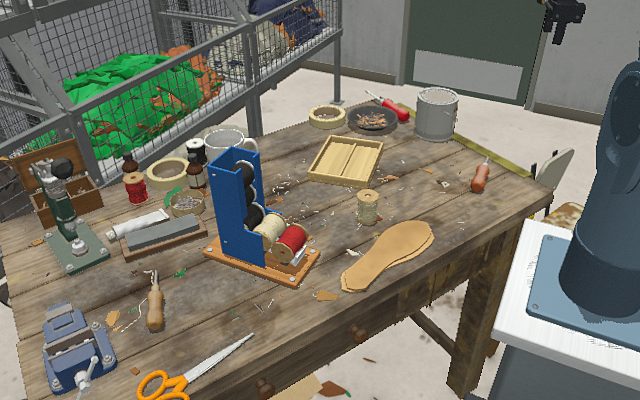

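Top view: red spool around (239,224), cream above it at (238,203), black column at (228,170), tray corners about (357,178), (433,164), (444,219), (368,235). The upright cream spool at (328,255) is not wanted.

Run:
```python
from h import *
np.set_printoptions(precision=4,suppress=True)
names=['red','red top L','red R','cream','tray a','b','c','d','tray bayL','bayR','upright','mug']
print(*zip(names,world('top1',[(239,224),(230,224),(249,223),(238,203),(359,179),(432,166),(441,218),(369,233),(382,202),(418,196),(328,255),(334,75)])),sep='\n')
im=cv2.imread('pics/top1.png'); 
a=cv2.resize(im[140:250,190:290],None,fx=5,fy=5,interpolation=cv2.INTER_CUBIC);cv2.imwrite('pics/crop1.png',a)
```

```text
('red', array([0.5127, 0.1829, 0.0783]))
('red top L', array([0.513 , 0.2025, 0.0768]))
('red R', array([0.5148, 0.162 , 0.0758]))
('cream', array([0.557 , 0.1841, 0.0856]))
('tray a', array([ 0.6186, -0.0831,  0.0145]))
('b', array([ 0.6471, -0.2548,  0.0199]))
('c', array([ 0.5248, -0.2695,  0.0216]))
('d', array([ 0.4926, -0.1021,  0.0216]))
('tray bayL', array([ 0.5644, -0.1357,  0.0121]))
('bayR', array([ 0.5777, -0.221 ,  0.0112]))
('upright', array([ 0.4447, -0.0068,  0.0543]))
('mug', array([ 0.8531, -0.0264,  0.0612]))
```

View pics/crop1.png

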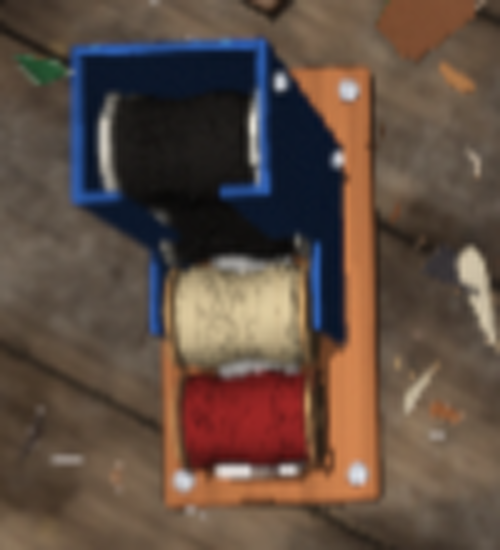

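The crop shows the red spool (crop 180–325, 370–470) at the foot with cream directly behind it and the axis roughly along world y. I'll work out the moves to above the tray, then the dispenser.

```bash
cat >> h.py <<'E'
def go(x,y,z,yaw,frm=None):
    "units from current (or given pos,yaw) pose; yaw=deg heading of tool x"
    s=env.get_state(); r=R.from_quat(s['tool_rot']).as_matrix(); p=s['tool_pos']
    y0=np.degrees(np.arctan2(r[1,0],r[0,0]))
    if frm: p=np.array(frm[:3]); y0=frm[3]
    a=np.radians(y0); M=np.array([[np.cos(a),np.sin(a),0],[np.sin(a),-np.cos(a),0],[0,0,-1]])
    d=M.T@(np.array([x,y,z])-p)/.025
    print('from',p.round(4),round(y0,2),'-> dx %.3f dy %.3f dz %.3f spin %.3f'%(*d,-(yaw-y0)/10))
E
python3 - <<'E'
from h import *
go(.54,-.177,.30,9.5)
go(.5127,.183,.27,1.5,(.54,-.177,.30,9.5))
print(np.load('pics/top1.npz')['tvec'])
E
```

```text
from [ 0.2048 -0.6163  0.2569] 18.39 -> dx 18.267 dy -12.447 dz -1.724 spin 0.889
from [ 0.54  -0.177  0.3  ] 9.5 -> dx 1.300 dy -14.383 dz 1.200 spin 0.800
[0.02090362 0.56530782 0.84523911]
```

Request:
arm_command(targets=[{"hand": 88, "dx": 2, "dy": -1.4, "dz": -1.7, "spin": 0.1}, {"hand": 88, "dx": 4, "dy": -2.7, "dz": -1.7, "spin": 0.2}, {"hand": 88, "dx": 6, "dy": -4.1, "dz": -1.7, "spin": 0.3}, {"hand": 88, "dx": 8, "dy": -5.5, "dz": -1.7, "spin": 0.4}, {"hand": 88, "dx": 10, "dy": -6.8, "dz": -1.7, "spin": 0.5}, {"hand": 88, "dx": 12, "dy": -8.2, "dz": -1.7, "spin": 0.6}, {"hand": 88, "dx": 14, "dy": -9.5, "dz": -1.7, "spin": 0.7}, {"hand": 88, "dx": 16, "dy": -10.9, "dz": -1.7, "spin": 0.8}, {"hand": 88, "dx": 17.6, "dy": -12, "dz": -1.7, "spin": 0.9}, {"hand": 88, "dx": 18.25, "dy": -12.45, "dz": -1.7, "spin": 0.9}, {"hand": 88, "dx": 18.25, "dy": -12.45, "dz": -1.7, "spin": 0.9}, {"hand": 88, "dx": 18.25, "dy": -12.45, "dz": -1.7, "spin": 0.9}])

```text
clock: 1.6
tool_pos: [0.5385, -0.18, 0.3]
tool_rot: [0.997, 0.08, -0.001, 0.001]
contact_force: [-0.8, 0.4, -0.7]
finger_gap: 0.0883
gripper_force: 0.0
```

Run:
```python
from h import *
snap('wrist','w1'); go(.54,-.177,.30,9.5); go(.5127,.183,.27,1.5); print(env.get_state()['qpos'].round(2))
```

```text
from [ 0.5385 -0.1801  0.3001] 9.19 -> dx 0.077 dy -0.112 dz 0.004 spin -0.031
from [ 0.5385 -0.1801  0.3001] 9.19 -> dx 1.298 dy -14.501 dz 1.204 spin 0.769
[ 0.39  0.36 -0.19  1.71  0.08  1.08 -1.24]
```

View pics/w1.png

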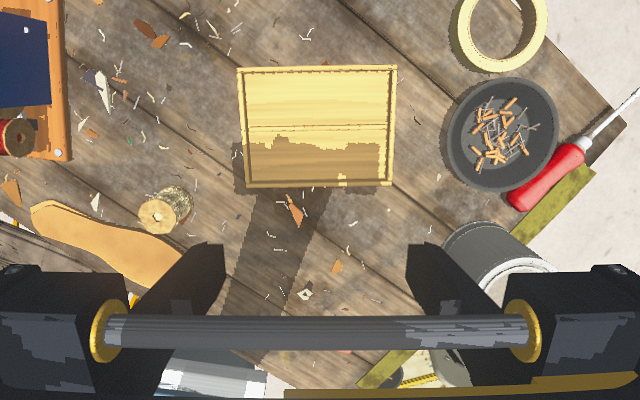

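Wrist view shows the tray in full: corners about (238,68), (396,67), (393,187), (246,187), rib at row 126, both bays empty.

Run:
```python
from h import *
np.set_printoptions(precision=4,suppress=True)
n=['TL','TR','BR','BL','L','R','T','B','rib l','rib r','floor far','floor near']
w=world('w1',[(240,69),(394,68),(391,186),(247,186),(244,125),(393,125),(317,68),(318,186),(255,127),(385,124),(320,97),(320,160)])
for a,b in zip(n,w):print(a,b)
print('ctr',w[:4].mean(0),'len y',np.linalg.norm(w[0]-w[1]),np.linalg.norm(w[3]-w[2]),'x',np.linalg.norm(w[0]-w[3]),np.linalg.norm(w[1]-w[2]))
for a,b in((0,1),(3,2),(8,9)):
  d=w[a]-w[b]; print(np.degrees(np.arctan2(-d[0],d[1])))
```

```text
TL [ 0.6253 -0.0792  0.0229]
TR [ 0.654  -0.2498  0.0233]
BR [ 0.5125 -0.2843 -0.0026]
BL [ 0.4903 -0.1012  0.0232]
L [ 0.5638 -0.09    0.0227]
R [ 0.5919 -0.2628  0.023 ]
T [ 0.6398 -0.1645  0.023 ]
B [ 0.504  -0.1879  0.0223]
rib l [ 0.5622 -0.1015  0.0124]
rib r [ 0.5904 -0.2569  0.0059]
floor far [ 0.6089 -0.1733  0.0048]
floor near [ 0.5334 -0.1858  0.0057]
ctr [ 0.5705 -0.1786  0.0167] len y 0.17303752601843633 0.18624434648371999 x 0.1367309641974528 0.14796555861149002
9.565592538243202
6.900392869988915
10.282681088886813
```

Request:
arm_command(targets=[{"hand": 88, "dx": 0.2, "dy": -2.2, "dz": 0, "spin": 0.1}, {"hand": 88, "dx": 0.4, "dy": -4.4, "dz": 0, "spin": 0.2}, {"hand": 88, "dx": 0.6, "dy": -6.6, "dz": 0, "spin": 0.35}, {"hand": 88, "dx": 0.8, "dy": -8.8, "dz": 0, "spin": 0.5}, {"hand": 88, "dx": 1.0, "dy": -11, "dz": 0.3, "spin": 0.6}, {"hand": 88, "dx": 1.2, "dy": -13, "dz": 0.8, "spin": 0.7}, {"hand": 88, "dx": 1.3, "dy": -14.5, "dz": 1.2, "spin": 0.77}, {"hand": 88, "dx": 1.3, "dy": -14.5, "dz": 1.2, "spin": 0.77}, {"hand": 88, "dx": 1.3, "dy": -14.5, "dz": 1.2, "spin": 0.77}, {"hand": 88, "dx": 1.3, "dy": -14.5, "dz": 1.2, "spin": 0.77}])

```text
clock: 2.9
tool_pos: [0.5135, 0.1832, 0.2705]
tool_rot: [1.0, 0.013, 0.0, 0.0]
contact_force: [-0.1, -0.0, -0.1]
finger_gap: 0.0879
gripper_force: 0.0
```

Run:
```python
from h import *
snap('wrist','w2'); go(.5127,.183,.27,1.5); print(env.get_state()['qpos'].round(2))
```

```text
from [0.5134 0.1835 0.2705] 1.52 -> dx -0.027 dy 0.020 dz 0.020 spin 0.002
[-0.16  0.37 -0.34  1.79  0.14  1.01 -2.09]
```

View pics/w2.png

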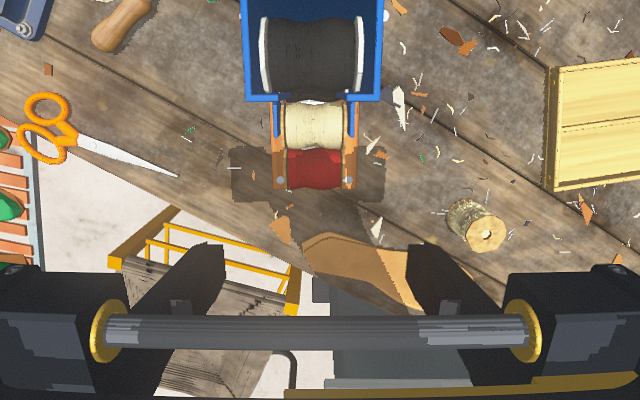

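Wrist view: red at columns 286–344, rows 150–188, cream right above at rows 103–148. I'll fit both clouds.

Run:
```python
from h import *
np.set_printoptions(precision=4,suppress=True)
c=np.load('pics/w2.npz'); f=c['frame'].astype(int)
P=[(u,v) for v in range(95,195) for u in range(275,355)]
w=world('w2',P).reshape(100,80,3)
sub=f[95:195,275:355]
red=(sub[...,0]>90)&(sub[...,1]<60)&(w[...,2]>.04)
W=w[red]; print('red n',len(W),W.min(0),W.max(0),np.percentile(W,[2,98],axis=0))
top=W[W[:,2]>W[:,2].max()-.004]; print('top',top.mean(0),len(top),W[:,2].max())
# axis slope: cylinder fit x0+s*y, z0, r=given top
from scipy.optimize import least_squares
def fit(W):
  g=lambda p: np.hypot(W[:,0]-p[0]-p[1]*(W[:,1]-.183),W[:,2]-p[2])-p[3]
  return least_squares(g,[.513,0,.057,.02],loss='soft_l1',f_scale=.001).x
print('fit x,s,z,r',fit(W),'ymid',(np.percentile(W[:,1],[1,99])).mean())
# end faces: extreme y for points with z>.055 along mid rows
hi=(w[...,2]>.062)&(w[...,0]<.53)&(w[...,0]>.495); y=w[...,1][hi]; print('y ends',np.percentile(y,[1,99]))
cr=(sub[...,0]>140)&(sub[...,1]>120)&(w[...,2]>.07)&(w[...,2]<.1); print('cream',fit(w[cr]),np.percentile(w[cr],[2,98],axis=0))
bl=(sub[...,2]>sub[...,0]*2)&(w[...,2]>.084)&(w[...,2]<.094)&(w[...,0]<.58);B=w[bl]; print('cheeks',len(B)); 
for S in (B[B[:,1]>.183],B[B[:,1]<.183]): print(S.mean(0),S.min(0),S.max(0))
```

```text
red n 889 [0.4963 0.16   0.0551] [0.5376 0.211  0.0787] [[0.4984 0.1616 0.0599]
 [0.5354 0.2096 0.0784]]
top [0.513  0.186  0.0765] 533 0.07865930997061893
fit x,s,z,r [ 0.5153 -0.0423  0.0562  0.021 ] ymid 0.18556173586183097
y ends [0.1567 0.2151]
cream [ 0.5291  7.9051 85.2187 85.133 ] [[0.5252 0.1572 0.0733]
 [0.5801 0.2164 0.0896]]
cheeks 196
[0.5646 0.2213 0.0884] [0.5517 0.2201 0.0873] [0.5799 0.2219 0.0892]
[0.5668 0.1534 0.0881] [0.5534 0.1514 0.085 ] [0.58   0.1551 0.089 ]
```

Request:
arm_command(targets=[{"hand": 88, "dx": 0.1, "dy": -0.1, "dz": 2, "spin": -0.05}, {"hand": 88, "dx": 0.1, "dy": -0.1, "dz": 4, "spin": -0.05}, {"hand": 88, "dx": 0.1, "dy": -0.1, "dz": 5.5, "spin": -0.05}, {"hand": 88, "dx": 0.1, "dy": -0.1, "dz": 6.7, "spin": -0.05}, {"hand": 88, "dx": 0.1, "dy": -0.1, "dz": 7.6, "spin": -0.05}, {"hand": 88, "dx": 0.1, "dy": -0.1, "dz": 8.2, "spin": -0.05}, {"hand": 88, "dx": 0.1, "dy": -0.1, "dz": 8.4, "spin": -0.05}, {"hand": 88, "dx": 0.1, "dy": -0.1, "dz": 8.4, "spin": -0.05}, {"hand": 88, "dx": 0.1, "dy": -0.1, "dz": 8.4, "spin": -0.05}], newtons=15)

```text
clock: 4.08
tool_pos: [0.5158, 0.1881, 0.061]
tool_rot: [1.0, 0.019, 0.001, -0.0]
contact_force: [-1.4, 0.9, 0.4]
finger_gap: 0.088
gripper_force: 0.0
```

Request:
arm_command(targets=[{"hand": 74}, {"hand": 66}, {"hand": 60}, {"hand": 54}, {"hand": 50}, {"hand": 50}, {"hand": 50}, {"hand": 50}], newtons=15)

```text
validation failed for argument at $.ta...
```

Request:
arm_command(targets=[{"hand": 76, "dx": 0, "dy": 0.08, "dz": 0, "spin": 0}, {"hand": 68, "dx": 0, "dy": 0.08, "dz": 0, "spin": 0}, {"hand": 62, "dx": 0, "dy": 0.08, "dz": 0, "spin": 0}, {"hand": 56, "dx": 0, "dy": 0.08, "dz": 0, "spin": 0}, {"hand": 50, "dx": 0, "dy": 0.08, "dz": 0, "spin": 0}, {"hand": 50, "dx": 0, "dy": 0.08, "dz": 0, "spin": 0}, {"hand": 50, "dx": 0, "dy": 0.08, "dz": 0, "spin": 0}, {"hand": 50, "dx": 0, "dy": 0.08, "dz": 0, "spin": 0}], newtons=15)

```text
clock: 5.08
tool_pos: [0.5153, 0.1856, 0.0602]
tool_rot: [1.0, 0.019, -0.0, 0.0]
contact_force: [-0.1, -2.8, 2.7]
finger_gap: 0.0595
gripper_force: 15.0
```

Request:
arm_command(targets=[{"hand": 50, "dx": 0, "dy": 0, "dz": -0.4, "spin": 0}, {"hand": 50, "dx": 0, "dy": 0, "dz": -1.4, "spin": 0}, {"hand": 50, "dx": 0, "dy": 0, "dz": -2.8, "spin": 0}, {"hand": 50, "dx": 0, "dy": 0, "dz": -4.5, "spin": 0}, {"hand": 50, "dx": 0, "dy": 0, "dz": -6, "spin": 0}, {"hand": 50, "dx": 0, "dy": 0, "dz": -7.2, "spin": 0}, {"hand": 50, "dx": 0, "dy": 0, "dz": -7.8, "spin": 0}, {"hand": 50, "dx": 0, "dy": 0, "dz": -8, "spin": 0}, {"hand": 50, "dx": 0, "dy": 0, "dz": -8, "spin": 0}, {"hand": 50, "dx": 0, "dy": 0, "dz": -8, "spin": 0}])

```text
clock: 6.32
tool_pos: [0.5146, 0.1857, 0.259]
tool_rot: [1.0, 0.019, -0.001, 0.0]
contact_force: [-0.2, 0.0, -0.3]
finger_gap: 0.0597
gripper_force: 15.0
```

Run:
```python
from h import *
snap('wrist','w3'); snap('scene','sc3')
print(env.get_state()['finger_gap'],env.get_state()['gripper_force'])
go(.5385,-.182,.20,9.6); go(.5385,-.182,.26,9.6)
a=cv2.imread('pics/w3.png')[:,150:490]; b=cv2.imread('pics/sc3.png')[100:300,150:420]
cv2.imwrite('pics/m3.png',np.hstack([a,cv2.resize(b,(459,340)).copy() if 0 else np.pad(cv2.resize(b,(450,333)),((0,67),(0,0),(0,0)))]))
```

```text
0.059688561903103024 14.990786004345864
from [0.5148 0.1858 0.2593] 2.19 -> dx 0.384 dy 14.738 dz 2.371 spin -0.741
from [0.5148 0.1858 0.2593] 2.19 -> dx 0.384 dy 14.738 dz -0.029 spin -0.741
```

View pics/m3.png

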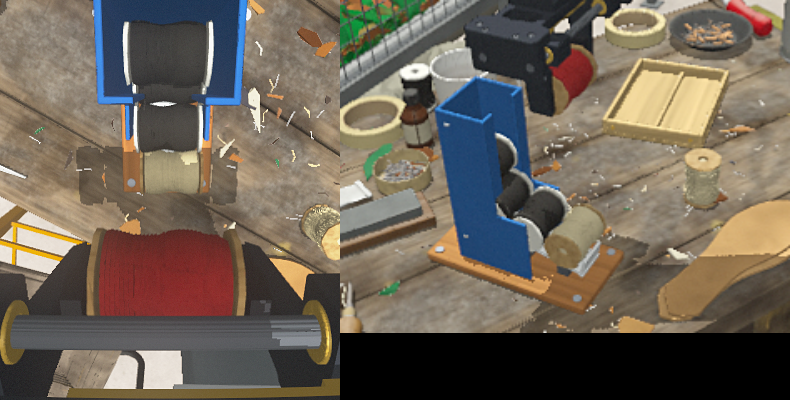

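Red is held between the fingers (row 275), cream lies at the foot (170,172 in the left part), and the blacks have come down behind it. Carrying red to the near bay.

Request:
arm_command(targets=[{"hand": 50, "dx": 0, "dy": 1.2, "dz": 0, "spin": -0.05}, {"hand": 50, "dx": 0.1, "dy": 3.2, "dz": 0, "spin": -0.15}, {"hand": 50, "dx": 0.15, "dy": 5.4, "dz": 0, "spin": -0.25}, {"hand": 50, "dx": 0.2, "dy": 7.6, "dz": 0.3, "spin": -0.35}, {"hand": 50, "dx": 0.25, "dy": 9.8, "dz": 0.8, "spin": -0.5}, {"hand": 50, "dx": 0.3, "dy": 11.8, "dz": 1.6, "spin": -0.6}, {"hand": 50, "dx": 0.35, "dy": 13.4, "dz": 2.8, "spin": -0.7}, {"hand": 50, "dx": 0.38, "dy": 14.4, "dz": 4, "spin": -0.74}, {"hand": 50, "dx": 0.38, "dy": 14.74, "dz": 5, "spin": -0.74}, {"hand": 50, "dx": 0.38, "dy": 14.74, "dz": 5.6, "spin": -0.74}, {"hand": 50, "dx": 0.38, "dy": 14.74, "dz": 5.6, "spin": -0.74}, {"hand": 50, "dx": 0.38, "dy": 14.74, "dz": 5.6, "spin": -0.74}])

```text
clock: 7.92
tool_pos: [0.5395, -0.1812, 0.121]
tool_rot: [0.996, 0.084, 0.001, 0.0]
contact_force: [0.0, 0.9, -1.0]
finger_gap: 0.0601
gripper_force: 15.0
```

Run:
```python
from h import *
go(.5385,-.182,.034,9.6)
```

```text
from [ 0.5395 -0.1812  0.121 ] 9.65 -> dx -0.046 dy 0.026 dz 3.482 spin 0.005
```

Request:
arm_command(targets=[{"hand": 50, "dx": -0.04, "dy": 0.02, "dz": 0.9, "spin": 0}, {"hand": 50, "dx": -0.04, "dy": 0.02, "dz": 1.8, "spin": 0}, {"hand": 50, "dx": -0.04, "dy": 0.02, "dz": 2.5, "spin": 0}, {"hand": 50, "dx": -0.04, "dy": 0.02, "dz": 3, "spin": 0}, {"hand": 50, "dx": -0.04, "dy": 0.02, "dz": 3.3, "spin": 0}, {"hand": 50, "dx": -0.04, "dy": 0.02, "dz": 3.45, "spin": 0}, {"hand": 50, "dx": -0.04, "dy": 0.02, "dz": 3.5, "spin": 0}, {"hand": 50, "dx": -0.04, "dy": 0.02, "dz": 3.5, "spin": 0}, {"hand": 50, "dx": -0.04, "dy": 0.02, "dz": 3.5, "spin": 0}])

```text
clock: 9.05
tool_pos: [0.5381, -0.1827, 0.033]
tool_rot: [0.997, 0.083, 0.0, 0.0]
contact_force: [-0.4, 0.2, -0.6]
finger_gap: 0.0597
gripper_force: 15.0
```

Request:
arm_command(targets=[{"hand": 50, "dx": 0, "dy": 0, "dz": 0.03, "spin": 0}, {"hand": 50, "dx": 0, "dy": 0, "dz": 0.05, "spin": 0}, {"hand": 50, "dx": 0, "dy": 0, "dz": 0.05, "spin": 0}])

```text
clock: 9.43
tool_pos: [0.538, -0.1826, 0.0318]
tool_rot: [0.997, 0.084, 0.0, 0.0]
contact_force: [-0.5, 1.6, 4.6]
finger_gap: 0.0597
gripper_force: 15.0
```

Contact with the floor (4.6 N up). Releasing, then rising.

Request:
arm_command(targets=[{"hand": 62, "dx": 0, "dy": 0, "dz": 0, "spin": 0}, {"hand": 66, "dx": 0, "dy": 0, "dz": 0, "spin": 0}, {"hand": 74, "dx": 0, "dy": 0, "dz": 0, "spin": 0}, {"hand": 82, "dx": 0, "dy": 0, "dz": 0, "spin": 0}, {"hand": 82, "dx": 0, "dy": 0, "dz": 0, "spin": 0}, {"hand": 82, "dx": 0, "dy": 0, "dz": -0.4, "spin": 0}, {"hand": 82, "dx": 0, "dy": 0, "dz": -1.2, "spin": 0}, {"hand": 88, "dx": 0, "dy": 0, "dz": -3, "spin": 0}, {"hand": 88, "dx": 0, "dy": 0, "dz": -5.2, "spin": 0}, {"hand": 88, "dx": 0, "dy": 0, "dz": -7.5, "spin": 0}, {"hand": 88, "dx": 0, "dy": 0, "dz": -9.3, "spin": 0}, {"hand": 88, "dx": 0, "dy": 0, "dz": -9.5, "spin": 0}])

```text
clock: 10.92
tool_pos: [0.5397, -0.183, 0.2741]
tool_rot: [0.997, 0.083, 0.004, 0.002]
contact_force: [0.3, 0.1, -0.9]
finger_gap: 0.0876
gripper_force: 0.0
```

Run:
```python
from h import *
go(.515,.186,.27,2.2); print(env.get_state()['finger_gap'],env.get_state()['contact_force'])
```

```text
from [ 0.5397 -0.183   0.2741] 9.58 -> dx 1.480 dy -14.721 dz 0.165 spin 0.738
0.08757575544654743 [ 0.26084449  0.1286391  -0.92890885]
```

Request:
arm_command(targets=[{"hand": 88, "dx": 0.2, "dy": -1.5, "dz": 0, "spin": 0.1}, {"hand": 88, "dx": 0.4, "dy": -3.7, "dz": 0, "spin": 0.2}, {"hand": 88, "dx": 0.6, "dy": -6, "dz": 0, "spin": 0.35}, {"hand": 88, "dx": 0.8, "dy": -8.2, "dz": 0, "spin": 0.5}, {"hand": 88, "dx": 1.1, "dy": -10.5, "dz": 0, "spin": 0.6}, {"hand": 88, "dx": 1.3, "dy": -12.7, "dz": 0, "spin": 0.7}, {"hand": 88, "dx": 1.5, "dy": -14.2, "dz": 0, "spin": 0.74}, {"hand": 88, "dx": 1.5, "dy": -14.7, "dz": 0, "spin": 0.74}, {"hand": 88, "dx": 1.5, "dy": -14.7, "dz": 0, "spin": 0.74}, {"hand": 88, "dx": 1.5, "dy": -14.7, "dz": 0, "spin": 0.74}])

```text
clock: 12.18
tool_pos: [0.514, 0.1837, 0.2687]
tool_rot: [1.0, 0.018, -0.0, 0.001]
contact_force: [-0.2, 0.2, -0.5]
finger_gap: 0.088
gripper_force: 0.0
```

Run:
```python
from h import *
np.set_printoptions(precision=4,suppress=True)
c=snap('wrist','w4'); snap('top','t4')
w=world('w4',[(u,v) for v in range(95,215) for u in range(265,365)])
s=w[(w[:,2]>.062)&(w[:,0]>.49)&(w[:,0]<.531)]
print(len(s),'y ends',np.percentile(s[:,1],[1,99]),'zmax',s[:,2].max(),'top',s[s[:,2]>.074].mean(0))
go(.515,.186,.060,2.2); go(.516,s[:,1].mean(),.06,2.2)
a=cv2.imread('pics/w4.png')[60:230,210:430]; b=cv2.imread('pics/t4.png')[140:260,330:470]
cv2.imwrite('pics/m4.png',np.hstack([cv2.resize(a,(400,310)),cv2.resize(b,(362,310))]))
```

```text
2053 y ends [0.1518 0.2107] zmax 0.07926058979938538 top [0.516  0.1821 0.0764]
from [0.5141 0.1841 0.2689] 2.02 -> dx 0.040 dy -0.075 dz 8.355 spin -0.018
from [0.5141 0.1841 0.2689] 2.02 -> dx 0.074 dy 0.092 dz 8.355 spin -0.018
```

View pics/m4.png

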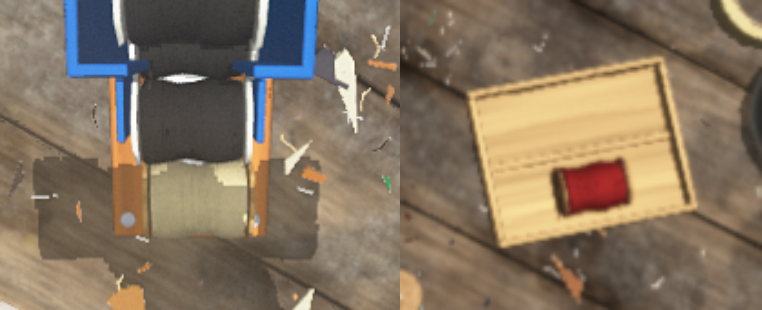

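Red lies on its side in the near bay; cream is at the foot, mid y ≈ 0.182. Descending on it.

Request:
arm_command(targets=[{"hand": 88, "dx": 0.05, "dy": 0.1, "dz": 2, "spin": 0}, {"hand": 88, "dx": 0.05, "dy": 0.1, "dz": 4, "spin": 0}, {"hand": 88, "dx": 0.05, "dy": 0.1, "dz": 5.5, "spin": 0}, {"hand": 88, "dx": 0.05, "dy": 0.1, "dz": 6.7, "spin": 0}, {"hand": 88, "dx": 0.05, "dy": 0.1, "dz": 7.6, "spin": 0}, {"hand": 88, "dx": 0.05, "dy": 0.1, "dz": 8.2, "spin": 0}, {"hand": 88, "dx": 0.05, "dy": 0.1, "dz": 8.35, "spin": 0}, {"hand": 88, "dx": 0.05, "dy": 0.1, "dz": 8.35, "spin": 0}, {"hand": 88, "dx": 0.05, "dy": 0.1, "dz": 8.35, "spin": 0}], newtons=15)

```text
clock: 13.4
tool_pos: [0.5157, 0.1837, 0.061]
tool_rot: [1.0, 0.019, 0.001, -0.0]
contact_force: [0.7, -1.2, 0.4]
finger_gap: 0.0881
gripper_force: 0.0
```

Request:
arm_command(targets=[{"hand": 76, "dx": 0, "dy": 0, "dz": 0, "spin": 0}, {"hand": 68, "dx": 0, "dy": 0, "dz": 0, "spin": 0}, {"hand": 62, "dx": 0, "dy": 0, "dz": 0, "spin": 0}, {"hand": 56, "dx": 0, "dy": 0, "dz": 0, "spin": 0}, {"hand": 50, "dx": 0, "dy": 0, "dz": 0, "spin": 0}, {"hand": 50, "dx": 0, "dy": 0, "dz": 0, "spin": 0}, {"hand": 50, "dx": 0, "dy": 0, "dz": 0, "spin": 0}, {"hand": 50, "dx": 0, "dy": 0, "dz": 0, "spin": 0}], newtons=15)

```text
clock: 14.4
tool_pos: [0.515, 0.1832, 0.0602]
tool_rot: [1.0, 0.019, -0.0, 0.0]
contact_force: [-1.0, -3.4, 3.5]
finger_gap: 0.0599
gripper_force: 15.0
```

Request:
arm_command(targets=[{"hand": 50, "dx": 0, "dy": 0, "dz": -0.4, "spin": 0}, {"hand": 50, "dx": 0, "dy": 0, "dz": -1.4, "spin": 0}, {"hand": 50, "dx": 0, "dy": 0, "dz": -2.8, "spin": 0}, {"hand": 50, "dx": 0, "dy": 0, "dz": -4.5, "spin": 0}, {"hand": 50, "dx": 0, "dy": 0, "dz": -6, "spin": 0}, {"hand": 50, "dx": 0, "dy": 0, "dz": -7.2, "spin": 0}, {"hand": 50, "dx": 0, "dy": 0, "dz": -7.8, "spin": 0}, {"hand": 50, "dx": 0, "dy": 0, "dz": -8, "spin": 0}, {"hand": 50, "dx": 0, "dy": 0, "dz": -8, "spin": 0}, {"hand": 50, "dx": 0, "dy": 0, "dz": -8, "spin": 0}])

```text
clock: 15.65
tool_pos: [0.5144, 0.1834, 0.259]
tool_rot: [1.0, 0.019, -0.001, 0.0]
contact_force: [0.2, 0.9, -0.3]
finger_gap: 0.06
gripper_force: 15.0
```

Run:
```python
from h import *
np.set_printoptions(precision=4,suppress=True)
snap('wrist','w5')
w=world('w5',[(u,v) for v in range(95,215) for u in range(265,365)])
s=w[(w[:,2]>.062)&(w[:,2]<.1)&(w[:,0]>.49)&(w[:,0]<.531)]
print(len(s),'y ends',np.percentile(s[:,1],[1,99]),'zmax',s[:,2].max(),'top',s[s[:,2]>.074].mean(0))
go(.6055,-.171,.121,9.6)
```

```text
2163 y ends [0.1546 0.2131] zmax 0.07980347875620142 top [0.516  0.1835 0.0765]
from [0.5145 0.1834 0.2591] 2.19 -> dx 3.096 dy 14.305 dz 5.526 spin -0.741
```

Request:
arm_command(targets=[{"hand": 50, "dx": 0, "dy": 1.2, "dz": 0, "spin": -0.05}, {"hand": 50, "dx": 0, "dy": 3.2, "dz": 0, "spin": -0.15}, {"hand": 50, "dx": 0.2, "dy": 5.4, "dz": 0, "spin": -0.25}, {"hand": 50, "dx": 0.8, "dy": 7.5, "dz": 0.3, "spin": -0.35}, {"hand": 50, "dx": 1.5, "dy": 9.6, "dz": 0.8, "spin": -0.5}, {"hand": 50, "dx": 2.2, "dy": 11.6, "dz": 1.6, "spin": -0.6}, {"hand": 50, "dx": 2.8, "dy": 13.2, "dz": 2.8, "spin": -0.7}, {"hand": 50, "dx": 3.1, "dy": 14.1, "dz": 4, "spin": -0.74}, {"hand": 50, "dx": 3.1, "dy": 14.3, "dz": 5, "spin": -0.74}, {"hand": 50, "dx": 3.1, "dy": 14.3, "dz": 5.6, "spin": -0.74}, {"hand": 50, "dx": 3.1, "dy": 14.3, "dz": 5.6, "spin": -0.74}, {"hand": 50, "dx": 3.1, "dy": 14.3, "dz": 5.6, "spin": -0.74}])

```text
clock: 17.2
tool_pos: [0.6068, -0.1701, 0.1212]
tool_rot: [0.996, 0.084, 0.001, 0.0]
contact_force: [0.3, 0.6, 0.2]
finger_gap: 0.0596
gripper_force: 15.0
```

Run:
```python
from h import *
go(.6055,-.171,.033,9.6)
```

```text
from [ 0.6068 -0.1701  0.1212] 9.64 -> dx -0.056 dy 0.028 dz 3.526 spin 0.004
```

Request:
arm_command(targets=[{"hand": 50, "dx": -0.04, "dy": 0.02, "dz": 0.9, "spin": 0}, {"hand": 50, "dx": -0.04, "dy": 0.02, "dz": 1.8, "spin": 0}, {"hand": 50, "dx": -0.04, "dy": 0.02, "dz": 2.5, "spin": 0}, {"hand": 50, "dx": -0.04, "dy": 0.02, "dz": 3, "spin": 0}, {"hand": 50, "dx": -0.04, "dy": 0.02, "dz": 3.3, "spin": 0}, {"hand": 50, "dx": -0.04, "dy": 0.02, "dz": 3.45, "spin": 0}, {"hand": 50, "dx": -0.04, "dy": 0.02, "dz": 3.5, "spin": 0}, {"hand": 50, "dx": -0.04, "dy": 0.02, "dz": 3.53, "spin": 0}, {"hand": 50, "dx": -0.04, "dy": 0.02, "dz": 3.55, "spin": 0}, {"hand": 50, "dx": -0.04, "dy": 0.02, "dz": 3.55, "spin": 0}, {"hand": 50, "dx": -0.04, "dy": 0.02, "dz": 3.55, "spin": 0}])

```text
clock: 18.58
tool_pos: [0.6055, -0.1714, 0.0321]
tool_rot: [0.997, 0.084, 0.0, 0.0]
contact_force: [-1.2, -0.3, 6.5]
finger_gap: 0.0601
gripper_force: 15.0
```

Request:
arm_command(targets=[{"hand": 62, "dx": 0, "dy": 0, "dz": 0, "spin": 0}, {"hand": 66, "dx": 0, "dy": 0, "dz": 0, "spin": 0}, {"hand": 74, "dx": 0, "dy": 0, "dz": 0, "spin": 0}, {"hand": 82, "dx": 0, "dy": 0, "dz": 0, "spin": 0}, {"hand": 82, "dx": 0, "dy": 0, "dz": 0, "spin": 0}, {"hand": 82, "dx": 0, "dy": 0, "dz": -0.4, "spin": 0}, {"hand": 82, "dx": 0, "dy": 0, "dz": -1.2, "spin": 0}, {"hand": 88, "dx": 0, "dy": 0, "dz": -3, "spin": 0}, {"hand": 88, "dx": 0, "dy": 0, "dz": -5.2, "spin": 0}, {"hand": 88, "dx": 0, "dy": 0, "dz": -7.5, "spin": 0}, {"hand": 88, "dx": 0, "dy": 0, "dz": -8.5, "spin": 0}, {"hand": 88, "dx": 0, "dy": 0, "dz": -8.5, "spin": 0}])

```text
clock: 20.08
tool_pos: [0.6066, -0.1717, 0.2479]
tool_rot: [0.997, 0.083, 0.003, 0.001]
contact_force: [-0.5, 0.9, -0.9]
finger_gap: 0.0882
gripper_force: 0.0
```

Run:
```python
from h import *
c=snap('scene','sc6')
cv2.imwrite('pics/m6.png',cv2.resize(cv2.imread('pics/sc6.png')[100:300,190:420],None,fx=3,fy=3)[:, :690])
print(env.get_state()['finger_gap'],env.get_state()['contact_force'])
```

```text
0.08819703514702058 [ 0.320449    0.11742115 -1.04505822]
```

View pics/m6.png

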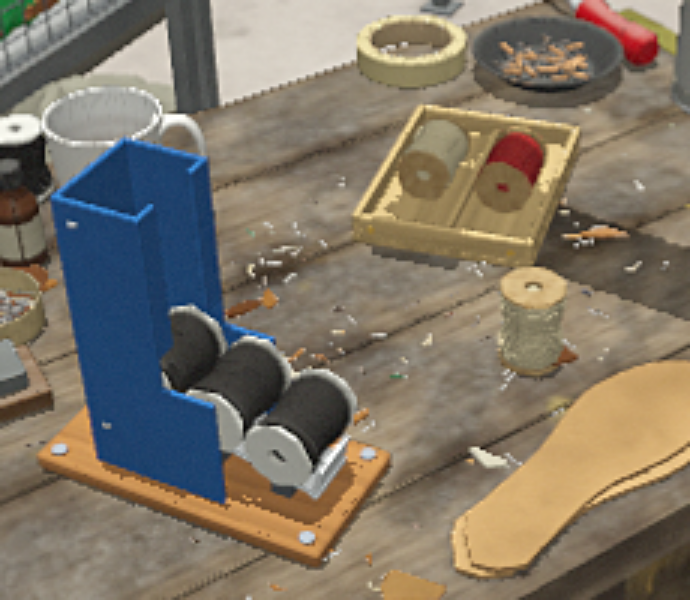

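Cream (435,160) and red (512,170) both lie in the tray's bays. Three black spools remain in the dispenser, the first at the foot (300,425). The gripper is clear.

```bash
python3 -c "
from cell import env
print(env.job_done())"
```

```text
the job is handed in; nothing more can be done
None
```

The job is handed in: the red and then the cream spool were set down on their sides, one in each bay of the tray, and the three black spools are still in the dispenser with the first at rest at its foot.

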